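# Prop the lamp test plate at its working slope

### The arm

A 6-joint arm with a two-finger parallel gripper is mounted at the origin on the work surface. World frame = base frame: x ahead of the robot, y to its left, z up, the work surface at z = 0. Lengths are in m, angles in rad, forces in N, time in s.
With the tool pointing down it reaches from about 0.275 to 0.875 m from the base axis. Payload 12.5 kg.
Tool frame: the origin (TCP) lies between the finger pads; the fingertips stand 17 mm ahead of it and the grasp point (between the pads) lies 2 mm behind it; z points along the fingers, y is the line along which they close (so a half turn about z gives the same grasp; the last joint's range is limited). The gripper opens to 85 mm and grips with 20 to 120 N. Pads are 22 mm wide; open, the fingers measure 114 mm over their backs; the gripper's body (76 mm by 85 mm) begins 54 mm behind the grasp point. The pads swing forward as they close: fully open they stand 13 mm farther back than shut.
Start: joints at [-1.352, 0.351, 1.652, -0, 1.139, -0.085], TCP at [0.165, -0.525, 0.218] pointing down, gripper open.
Joint ranges: [-2.75, 2.75], [-0.79, 2.1], [0.01, 2.65], [-1.57, 4.71], [0.07, 3.14], [-2.87, 2.87]. Speed limits (rad/s): [2.22, 2.22, 2.79, 3.14, 3.14, 3.14].

### API

Orientations are given as [roll, pitch, yaw] about the fixed x, y, z axes, in that order (R = Rz(yaw) Ry(pitch) Rx(roll)).
In Python, from rig import arm gives the robot as it stands. The module is installed in compiled form; this text tells all that it offers. Calls block until the motion is done:
- arm.move_ptp(position, orientation): joint-space move of the TCP to a pose.
- arm.servo_line(position, rot=None, velocity=0.15): straight line of the TCP; rot=None keeps the orientation; velocity is the mean speed in m/s.
- arm.move_joints(angles): joint-space move.
- arm.move_gripper(opening, grasp_force=None): opening from 0.0 (shut) to 1.0 (fully open); grasp_force is the grip in N (None keeps the last); returns when the fingers have stopped.
- arm.dwell(seconds).
- arm.solve_ik(position, orientation): joint angles nearest the present ones, or None.
- arm.get_state(): the state.
- arm.capture(name): name is "scene" or "top" or "wrist"; returns (picture, depth): 384x512x3 uint8, blue, green, red; 384x512 float32, m along the optical axis (not along the pixel's ray), 0 where there is no reading.
- arm.camera_model(name): a dict with "vfov" (degrees; the focal length in pixels is half the picture's height over the tangent of half this angle, whatever the lens; pixels are square), "cx", "cy" (the principal point, pixels), "eye" and "attitude" of the camera in the world. Camera axes: x right, y up, looking along -z (the intrinsics and any distortion apply to the point x, -y, -z); pixel columns grow to the right and rows downward; lengths in m; the calibration is good to about 2 mm. The wrist camera is an equidistant fisheye: a pixel r from the principal point sees the ray r / f radians off the axis. A picture is of the moment at which its call begins: read the wrist's pose just before it. camera_model takes no time and is no camera call; for the wrist camera it gives the pose at the moment of the call.
A pose or a line that the arm cannot do raises arm.Unreachable and nothing moves.
- arm.job_done(): hands the job in; it is judged then, once.
Trained networks look in the newest picture that a camera, given by its name, has taken for a name from the list of things; names that differ only in an ending like _2 or _b are one class to them, and where a whole thing is asked for, a point or a joint stands for the part that bears it (a point fixed in the world has none). Each returns a list of dicts, best first, with "score" (0 to 1); they miss things now and then, are a little off and sometimes report something else, mostly with a low value. They report only what shows in the picture. A call takes as long as a camera call. They do not tell look-alikes from the thing itself.
- arm.silhouettes(camera, name): "pixels" (384x512 bool, what is visible of it) and "bbox" ([left, top, right, bottom] in pixels, round what is visible of it).
The state is a dict: "clock": time; "joint_positions": joint angles; "qd": joint speeds; "joint_efforts": joint torques, N m; "eef_pos": TCP position; "ee_rot": TCP orientation; "contact_force": force on the tool from outside, world axes, zero at the start; "ft_torque": the same for the moment, N m; "opening": opening from 0.0 (shut) to 1.0 (fully open); "finger_force": force on a finger pad.
Only numpy, scipy, OpenCV 4.12 (cv2) and the standard library are available. Lean on these libraries where they do the work, as an engineer would, in place of code of your own. Each camera call takes 0.05 s, during which the arm holds its last target. There are 200 camera calls.

### The job

Set the hinged lamp test plate to its working slope: lift its front edge until it is clear of the holes in the two side lugs, take the prop rod from its rest and pass it under the plate through the holes of both lugs, up to its handle, and then fold the plate back down so that it rests on the rod. Let go of everything, and do not disturb the two loose bulbs and the screwdriver.

Things in the scene. Friction and masses are not known exactly. Their poses are not given: they have to be found in the camera images.
- stand: Fixed steel stand; base x -70 to +95, y +-75, 12 mm thick. Origin on the table midway between the lugs; x points from the plate's front edge to its hinge (away from the robot), y along the hinge, z up. At y = -58 and +58 mm stand two upright lugs, 40 mm wide (x), 6 mm thick (y), tops at 126 mm, each with a round 16 mm hole along y, centre 108 mm above the table. The plate swings between them.
- plate (a joint): Angle of the hinged aluminium test plate, rad: 0 level, grows to 1.4 as its front edge rises; stiff, stays where left (5 N lifts it). On a rod in the holes it rests at 0.52 (30 deg); the rod passes under it above 0.6. Plate 5 to 135 mm from the hinge, 96 mm wide, 6 thick, mid-plane through the hinge; two bulbs in holders 20 to 62 mm from the hinge stand 86 mm above it.
- plate_bar (a point): Middle of the round lifting bar in front of the plate's front edge: 10 mm thick, 80 mm long along the stand's y, axis 170 mm from the hinge and 35 mm from the plate's edge, in the plate's mid-plane, on two 8 mm arms at y = -36 and +36 mm. Free space under it to the table. Axes turn with the plate.
- plate_hinge (a point): Middle of the hinge axis, fixed on the stand: 75 mm along the stand's x, 70 mm above the table. The axis runs along the stand's y.
- hole_right (a point): Centre of the 16 mm hole in the lug at the stand's -y side, in the middle of the lug's thickness (6 mm).
- hole_left (a point): The same in the lug at the stand's +y side, 116 mm away.
- rod: Loose prop rod: round steel shaft 10 mm thick and 140 mm long with a slightly tapered tip, and a square black handle 24 x 24 x 65 mm on the same axis. Origin on the axis where the shaft leaves the handle; x points along the shaft to the tip (shaft x = 0 to 140 mm, handle x = -65 to 0). 0.08 to 0.17 kg.
- rod_tip (a point): Tip of the prop rod, 140 mm from its origin along its x.
- rest: Fixed low rest in which the rod lies level, axis 50 mm above the table: base 130 x 44 x 8 mm, two notched posts 32 mm wide and 56 mm high at x = -55 and +45 mm, notches 14 mm wide, open above. Origin on the table under the middle of the rod's shaft; x along the rod. The rod's handle overhangs the -x end.
- bulb_a: Loose white lamp body 58 mm across, 66 mm high, standing on its flat face, metal cap up. Bystander. Origin under its centre.
- bulb_b: Another loose lamp body of the same kind. Bystander.
- screwdriver: Screwdriver, about 200 mm long, lying on the table along its x. Bystander.
Not all that is in view belongs to the job. Several things have the shape of the stand; the one meant has the colours described above. What is shaped like the rod but brown is not meant.

How it is judged:
By the outcome, as a careful person would: the job done as asked, in the order asked, and still so for the second after the job is handed in, with the robot touching nothing.
It also fails if it takes over 67 s, if anything falls off the work surface, if the arm or the gripper's body presses on something with over 40 N, if the wrist force passes 120 N, or if a joint passes its speed limit or range.

## Working session

There is one attempt and no reset: what is moved stays moved. The work goes in short steps, each a Python script; the robot and the scene stay as the last script left them, time stands still between calls to the robot, and variables do not carry over. Pictures are saved under pics/ and viewed, at most 10 in all, crops included, and the job is handed in when it is done.

```bash
mkdir -p pics
python3 - <<'E'
from rig import arm
import cv2,numpy as np
for n in("scene","top"):
    p,d=arm.capture(n); cv2.imwrite(f"pics/{n}0.png",p); np.savez(f"{n}0.npz",p=p,d=d)
    print(n,arm.camera_model(n))
    for t in("stand","plate","rod","rest","bulb_a","screwdriver"):
        for r in arm.silhouettes(n,t): print(t,round(r["score"],2),r["bbox"],r["pixels"].sum())
print(arm.get_state())
a=cv2.imread("pics/scene0.png");b=cv2.imread("pics/top0.png")
cv2.imwrite("pics/both.png",cv2.resize(np.hstack([a,b]),(800,300),interpolation=cv2.INTER_AREA))
E
```

```text
scene {'vfov': 52.93569462450088, 'cx': 260.35691021019267, 'cy': 191.92853074106637, 'eye': array([ 1.17225856, -0.14719669,  0.64327414]), 'attitude': array([ 0.90851242, -0.0074723 ,  1.28226658])}
stand 0.89 [278.2, 115.9, 340.7, 177.9] 2866
stand 0.81 [283.1, 191.7, 375.4, 297.1] 5971
plate 0.73 [293.4, 117.2, 331.0, 149.7] 1121
plate 0.69 [282.4, 191.9, 376.8, 296.4] 5964
rod 0.66 [102.2, 213.8, 193.7, 257.8] 720
rod 0.63 [84.1, 180.8, 146.7, 227.6] 506
rod 0.62 [293.3, 194.5, 370.2, 264.6] 2721
rod 0.33 [283.2, 193.4, 376.9, 295.8] 5894
rest 0.88 [139.3, 213.5, 202.5, 261.3] 1121
bulb_a 0.89 [194.3, 279.9, 222.4, 314.2] 742
bulb_a 0.6 [352.0, 170.5, 372.7, 197.1] 426
screwdriver 0.75 [376.6, 200.9, 434.8, 256.4] 499
top {'vfov': 47.40367633320599, 'cx': 250.6124721291909, 'cy': 184.50879223853585, 'eye': array([0.32965039, 0.04004282, 1.34766644]), 'attitude': array([ 1.28858874e-01,  6.25767554e-04, -1.59953665e+00])}
stand 0.92 [178.6, 110.2, 236.1, 171.7] 2773
stand 0.68 [145.3, 240.9, 201.4, 306.7] 2920
stand 0.39 [295.3, 168.4, 337.5, 196.6] 388
plate 0.97 [152.8, 241.2, 
[... 411 characters left out ...]
1] 297
{'clock': 0.7, 'joint_positions': array([-1.35159575e+00,  3.50680058e-01,  1.65181135e+00, -3.65026523e-05,
        1.13911947e+00, -8.46176143e-02]), 'qd': array([-0.000734  , -0.00179609, -0.00161357,  0.00184987, -0.0003205 ,
        0.00042997]), 'joint_efforts': array([ 4.39539717e-04, -5.05937111e+01, -2.91611284e+01, -1.44981857e-05,
        7.02759171e-04, -1.87309308e-05]), 'eef_pos': array([ 0.16454197, -0.52478393,  0.21839616]), 'ee_rot': array([-3.14157169e+00,  3.14947885e-05,  3.03833467e-01]), 'contact_force': array([-0.18518178, -1.11623803,  0.94212581]), 'ft_torque': array([ 0.00451005,  0.03041467, -0.0100433 ]), 'finger_force': 0.0, 'opening': 1.0022205906017099}
```

View pics/top0.png

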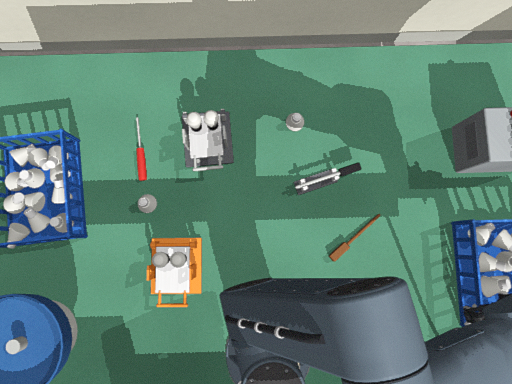

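View pics/scene0.png

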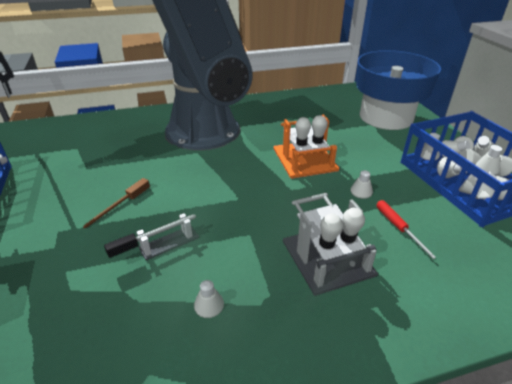

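Two stand-shaped things: the grey/white one (top 207,140; scene 335,245) and the orange one (top 175,272; scene 307,148). The grey steel stand fits the description. Two rod-shaped things: the one with a black handle in the rest (top 328,178; scene 150,235), which is meant, and a brown one (top 355,237), which is not. I'll enlarge to confirm and measure.

```bash
cat > h.py <<'E'
import numpy as np,cv2
from scipy.spatial.transform import Rotation as R
def cloud(p,d,m,fish=False):
    f=p.shape[0]/2/np.tan(np.radians(m["vfov"])/2)
    v,u=np.mgrid[0:d.shape[0],0:d.shape[1]]
    x=(u-m["cx"])/f; y=(v-m["cy"])/f
    if fish:
        r=np.hypot(x,y)+1e-9; k=np.tan(np.minimum(r,1.5))/r; x=x*k;y=y*k
    P=np.stack([x*d,-y*d,-d],-1)
    W=P@R.from_euler("xyz",m["attitude"]).as_matrix().T+m["eye"]
    W[d<=0]=np.nan
    return W
E
python3 - <<'E'
from rig import arm
from h import *
for n in("scene","top"):
    z=np.load(n+"0.npz");W=cloud(z["p"],z["d"],arm.camera_model(n)); np.save(n+"W.npy",W)
    bx={"scene":{"stand":(278,190,380,297),"rod":(98,208,205,262)},"top":{"stand":(178,108,238,172),"rod":(290,158,364,196)}}[n]
    for k,(l,t,r,b) in bx.items():
        w=W[t:b,l:r].reshape(-1,3);c=z["p"][t:b,l:r].reshape(-1,3).astype(int)
        print(n,k,"ground",np.nanpercentile(w[:,2],[5,20,50,80,99]).round(3))
        s=w[(w[:,2]>.03)] ;print(np.nanmin(s,0).round(3),np.nanmax(s,0).round(3))
        if k=="rod":
            mk=(w[:,2]>.035)&(c.max(1)<60); q=w[mk];print("handle",len(q),np.median(q,0).round(4),q.min(0).round(3),q.max(0).round(3))
            mk=(w[:,2]>.035)&(w[:,2]<.08); (x,y),(_,_),a=cv2.minAreaRect((w[mk][:,:2]*1000).astype(np.float32)); print("rect",x,y,cv2.minAreaRect((w[mk][:,:2]*1000).astype(np.float32)))
        else:
            mk=(w[:,2]<.02)&(w[:,2]>.008); print("base",cv2.minAreaRect((w[mk][:,:2]*1000).astype(np.float32)))
s=cv2.imread("pics/scene0.png")
A=cv2.resize(s[180:310,270:390],(480,520),interpolation=cv2.INTER_CUBIC);B=cv2.resize(s[190:280,95:215],(320,240),interpolation=cv2.INTER_CUBIC)
C=np.zeros((520,800,3),np.uint8);C[:,:480]=A;C[:240,480:]=B
t=cv2.imread("pics/top0.png");C[250:510,480:]=cv2.resize(t[105:175,170:256],(320,260),interpolation=cv2.INTER_CUBIC)
cv2.imwrite("pics/crop.png",C)
E
```

```text
scene stand ground [-0.001  0.001  0.012  0.083  0.155]
[0.542 0.104 0.03 ] [0.731 0.237 0.159]
base ((615.4649047851562, 244.27200317382812), (207.2093048095703, 371.16162109375), 26.23756980895996)
scene rod ground [-0.     0.001  0.002  0.011  0.063]
[ 0.479 -0.295  0.03 ] [ 0.56  -0.097  0.066]
handle 311 [ 0.5491 -0.2596  0.0541] [ 0.524 -0.295  0.039] [ 0.56  -0.228  0.064]
rect 518.713134765625 -195.02407836914062 ((518.713134765625, -195.02407836914062), (35.38790512084961, 203.85801696777344), 16.635231018066406)
top stand ground [-0.003  0.001  0.018  0.088  0.156]
[0.539 0.105 0.031] [0.727 0.236 0.16 ]
base ((644.0663452148438, 174.11825561523438), (168.54779052734375, 172.13690185546875), 7.550078868865967)
top rod ground [-0.004 -0.002  0.001  0.009  0.064]
[ 0.478 -0.296  0.03 ] [ 0.555 -0.096  0.069]
handle 150 [ 0.5346 -0.2597  0.061 ] [ 0.517 -0.292  0.049] [ 0.552 -0.229  0.069]
rect 516.431396484375 -194.36431884765625 ((516.431396484375, -194.36431884765625), (31.32931900024414, 206.3647918701172), 17.072223663330078)
```

View pics/crop.png

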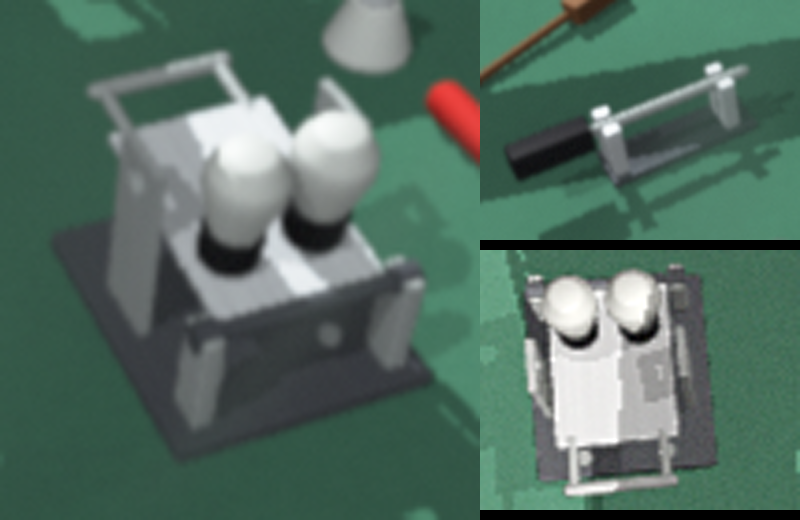

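Crop confirms: grey steel base with white bulbs and lugs is the stand (bar at its near side), and the black-handled steel shaft lies in the notched rest, tip toward +y. Next, closer wrist views.

Run:
```python
from rig import arm
from h import *
pi=np.pi
for k,(pos,yaw) in {"wrod":([.5,-.19,.30],1.87-pi),"wst":([.56,.17,.36],.1-pi/2),"wst2":([.47,.17,.33],.1-pi/2)}.items():
    arm.move_ptp(pos,[pi,0,yaw]); arm.dwell(.2)
    m=arm.camera_model("wrist");p,d=arm.capture("wrist")
    np.savez(k+".npz",p=p,d=d,W=cloud(p,d,m,True));cv2.imwrite(f"pics/{k}.png",p)
    s=arm.get_state();print(k,s["clock"],s["joint_positions"].round(2),s["eef_pos"].round(4),m["eye"],m["attitude"],m["vfov"],s["contact_force"].round(2))
a=[cv2.imread(f"pics/{k}.png") for k in("wrod","wst","wst2")]
cv2.imwrite("pics/w3.png",cv2.resize(np.vstack([np.hstack(a[:2]),np.hstack([a[2],a[2]*0])]),(800,600),interpolation=cv2.INTER_AREA))
```

```text
wrod 3.075 [-0.45  0.25  1.58 -0.    1.31  2.39] [ 0.4999 -0.1903  0.3   ] [ 0.5186182  -0.25420465  0.45500193] [-2.71680676e-01 -1.74048577e-03 -2.84248024e+00] 65.70646984690485 [0.57 0.55 0.08]Traceback (most recent call last):
  File "<stdin>", line 5, in <module>
rig.Unreachable: the arm cannot take that pose within its joint ranges
```

Run:
```python
from rig import arm
from h import *
pi=np.pi
for k,(pos,yaw) in {"wst":([.56,.17,.36],.1+pi/2),"wst2":([.48,.17,.33],.1+pi/2)}.items():
    arm.move_ptp(pos,[pi,0,yaw]); arm.dwell(.2)
    m=arm.camera_model("wrist");p,d=arm.capture("wrist")
    np.savez(k+".npz",p=p,d=d,W=cloud(p,d,m,True));cv2.imwrite(f"pics/{k}.png",p)
    s=arm.get_state();print(k,s["clock"],s["joint_positions"].round(2),s["eef_pos"].round(4),m["eye"],m["attitude"])
a=[cv2.imread(f"pics/{k}.png") for k in("wrod","wst","wst2")]
cv2.imwrite("pics/w3.png",cv2.resize(np.vstack([np.hstack(a[:2]),np.hstack([a[2],a[2]*0])]),(800,600),interpolation=cv2.INTER_AREA))
```

```text
wst 5.2833 [0.21 0.32 1.35 0.   1.47 0.12] [0.56   0.1697 0.36  ] [0.55213022 0.23803271 0.5150418 ] [-0.27099277  0.00176263  0.09941105]
wst2 5.9667 [0.25 0.18 1.6  0.   1.36 0.15] [0.4808 0.17   0.3301] [0.47284849 0.23831559 0.48529897] [-0.27090427  0.00108642  0.09984808]
```

View pics/w3.png

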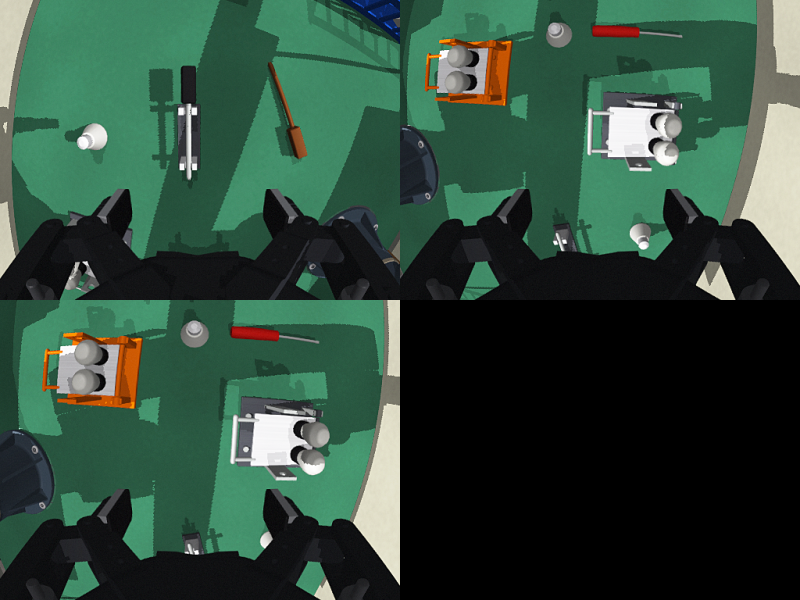

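Wrist views: grey stand (wst 640,130), its bar on the robot's side at (598,132); rod in rest (wrod 188,125), handle up at (188,85). Fit the known geometry to the depth clouds, per camera.

```bash
cat > fit.py <<'E'
from h import *
from scipy.optimize import least_squares
def box(P,lo,hi):
    c=(np.array(lo)+hi)/2;q=np.abs(P-c)-(np.array(hi)-lo)/2
    return np.linalg.norm(np.maximum(q,0),axis=1)+np.minimum(q.max(1),0)
def cyl(P,a,b,r):
    a=np.array(a);b=np.array(b);t=np.clip((P-a)@(b-a)/((b-a)@(b-a)),0,1)
    return np.linalg.norm(P-a-t[:,None]*(b-a),axis=1)-r
def local(W,x,y,yaw): return (W-[x,y,0])@R.from_euler("z",yaw).as_matrix()
def stand_sd(p,W):
    L=local(W,*p[:3])-[0,0,p[4] if len(p)>4 else 0]
    c,s=np.cos(p[3]),np.sin(p[3]);d=L-[.075,0,.07]
    Q=np.stack([-d[:,0]*c+d[:,2]*s,d[:,1],d[:,0]*s+d[:,2]*c],1)
    S=[box(L,[-.07,-.075,0],[.095,.075,.012]),box(L,[-.02,-.061,0],[.02,-.055,.126]),box(L,[-.02,.055,0],[.02,.061,.126]),
       box(Q,[.005,-.048,-.003],[.135,.048,.003]),cyl(Q,[.17,-.04,0],[.17,.04,0],.005)]
    S+= [cyl(Q,[.13,s*.036,0],[.17,s*.036,0],.004) for s in(-1,1)]
    return np.min(S,0),L
def rod_sd(p,W):
    L=local(W,*p[:3])-[0,0,p[3]]
    return np.minimum(box(L,[-.065,-.012,-.012],[0,.012,.012]),cyl(L,[0,0,0],[.14,0,0],.005)),L
def fit(sd,p,W,keep,it=4):
    p=np.array(p,float)
    for k in range(it):
        g=[.025,.012,.008,.006,.006][k]
        s,L=sd(p,W);m=(np.abs(s)<g)&keep(L)
        r=least_squares(lambda q:sd(q,W[m])[0],p,loss="soft_l1",f_scale=.002);p=r.x
    return p,m.sum(),np.sqrt(np.mean(np.minimum(np.abs(r.fun),.006)**2))
E
python3 - <<'E'
from fit import *
C={"scene":np.load("sceneW.npy"),"top":np.load("topW.npy")}
for k in("wrod","wst","wst2"): C[k]=np.load(k+".npz")["W"]
for k,W in C.items():
    W=W.reshape(-1,3);W=W[np.isfinite(W).all(1)]
    if k!="wrod":
        w=W[(np.abs(W[:,0]-.63)<.16)&(np.abs(W[:,1]-.17)<.13)&(W[:,2]>.006)]
        g=lambda L:(L[:,0]<.01)|(L[:,2]<.02)
        for p0 in([.635,.17,.1,0],[.635,.17,.1,0,0]): print(k,"stand",*[np.round(v,4) for v in fit(stand_sd,p0,w,g)])
    if k in("scene","top","wrod"):
        w=W[(np.abs(W[:,0]-.52)<.07)&(np.abs(W[:,1]+.195)<.13)&(W[:,2]>.025)]
        print(k,"rod",*[np.round(v,4) for v in fit(rod_sd,[.526,-.228,1.87,.05],w,lambda L:(L[:,0]<.003)|(np.abs(L[:,1])<.0055)|True)])
E
```

```text
scene stand [0.6404 0.1671 0.0692 0.1646] 3081 0.0014
scene stand [0.6403 0.1671 0.0697 0.1593 0.0007] 3089 0.0013
scene rod [ 0.5277 -0.2273  1.8706  0.051 ] 808 0.0017
top stand [0.6391 0.1673 0.0622 0.1474] 1796 0.002
top stand [6.394e-01 1.673e-01 6.160e-02 1.250e-01 2.000e-04] 1802 0.0021
top rod [ 0.5276 -0.2311  1.8677  0.0497] 362 0.0022
wrod rod [ 0.5261 -0.2259  1.8685  0.0495] 1736 0.0015
wst stand [0.6393 0.1678 0.0675 0.161 ] 6048 0.0013
wst stand [ 6.392e-01  1.678e-01  6.780e-02  1.624e-01 -2.000e-04] 6043 0.0013
wst2 stand [0.6385 0.168  0.0644 0.1597] 6690 0.0014
wst2 stand [ 6.387e-01  1.681e-01  6.890e-02  1.116e-01 -6.000e-04] 6710 0.0009
```

```bash
cat >> h.py <<'E'
ST=np.array([.6391,.1676,.067]);pi=np.pi
Z=lambda a:R.from_euler("z",a)
def sw(v): return Z(ST[2]).apply(v)+[ST[0],ST[1],0]   # stand -> world
def bar(a): return sw([.075-.17*np.cos(a),0,.07+.17*np.sin(a)])
def bar_pose(a,back=0,f=.6,t=None):
    Q=Z(ST[2])*R.from_euler("y",f*a if t is None else t)*Z(pi/2)*R.from_euler("x",pi)
    return bar(a)+Q.apply([0,0,.002-back]),Q.as_euler("xyz")
E
cat >> fit.py <<'E'
def angle(W,a0):
    w=W.reshape(-1,3);w=w[np.isfinite(w).all(1)];L=local(w,*ST)
    m=(L[:,0]<-.022)&(np.abs(L[:,1])<.046)&(L[:,2]>.04)&(L[:,0]>-.12)&(L[:,2]<.26);w=w[m]
    best=None
    for a in a0:
        for k in range(3):
            s=stand_sd([*ST,a],w)[0];n=np.abs(s)<.02
            r=least_squares(lambda q:stand_sd([*ST,q[0]],w[n])[0],[a],loss="soft_l1",f_scale=.002);a=r.x[0]
        sc=(np.abs(stand_sd([*ST,a],w)[0])<.003).sum()
        if best is None or sc>best[1]: best=(round(a,4),sc,len(w))
    return best
E
python3 - <<'E'
from rig import arm
from fit import *
for k in("scene","top"): print(k,angle(np.load(k+"W.npy"),[0,.1,.2]))
for k in("wst","wst2"): print(k,angle(np.load(k+".npz")["W"],[0,.1,.2]))
for a in(.1,.16,.3,.5,.7,.85,.9):
    for b in(0,.08): 
        q=arm.solve_ik(*bar_pose(a,b)); print(a,b,None if q is None else np.round(q,2))
E
```

```text
scene (np.float64(0.1187), np.int64(576), 583)
top (np.float64(0.1184), np.int64(510), 546)
wst (np.float64(0.1084), np.int64(2159), 2159)
wst2 (np.float64(0.1067), np.int64(2248), 2248)
0.1 0 [0.2  0.58 1.67 0.01 0.96 0.13]
0.1 0.08 [0.2  0.48 1.6  0.01 1.12 0.13]
0.16 0 [0.2  0.58 1.63 0.01 1.02 0.12]
0.16 0.08 [0.2  0.49 1.55 0.01 1.19 0.13]
0.3 0 [0.19 0.6  1.54 0.02 1.18 0.12]
0.3 0.08 [0.19 0.53 1.44 0.02 1.35 0.12]
0.5 0 [0.18 0.65 1.39 0.04 1.4  0.11]
0.5 0.08 [0.18 0.62 1.25 0.03 1.58 0.11]
0.7 0 [0.18 0.72 1.22 0.04 1.62 0.1 ]
0.7 0.08 [0.17 0.73 1.02 0.04 1.81 0.11]
0.85 0 [0.17 0.79 1.07 0.05 1.79 0.1 ]
0.85 0.08 [0.17 0.83 0.82 0.05 1.99 0.11]
0.9 0 [0.17 0.82 1.01 0.05 1.85 0.1 ]
0.9 0.08 [0.16 0.88 0.75 0.06 2.06 0.11]
```

Run:
```python
from fit import *
C={"scene":np.load("sceneW.npy"),"top":np.load("topW.npy")}
for k in("wst","wst2"): C[k]=np.load(k+".npz")["W"]
for k,W in C.items():
    W=W.reshape(-1,3);W=W[np.isfinite(W).all(1)]
    w=W[(np.abs(W[:,0]-.63)<.16)&(np.abs(W[:,1]-.17)<.13)&(W[:,2]>.006)]
    print(k,*[np.round(v,4) for v in fit(lambda p,w:stand_sd([*p[:3],.11],w),[.639,.1676,.067],w,lambda L:(L[:,0]<.01)|(L[:,2]<.02),5)])
from rig import arm
a=.11
arm.move_gripper(.32,40)
arm.move_ptp(*bar_pose(a,.07))
p,r=bar_pose(a,0);arm.servo_line(p,r,.12)
arm.move_gripper(0,40);arm.dwell(.1)
s=arm.get_state();print(s["clock"],s["opening"],s["finger_force"],s["contact_force"].round(1),s["eef_pos"]-p)
if s["opening"]>.03:
    for b in np.arange(.2,.86,.13):
        p,r=bar_pose(b);arm.servo_line(p,r,.12)
        s=arm.get_state();print(round(b,2),s["clock"],s["opening"].round(3),s["contact_force"].round(1),(s["eef_pos"]-p).round(4))
p,d=arm.capture("top");cv2.imwrite("pics/lift.png",p);W=cloud(p,d,arm.camera_model("top"));print("top",angle(W,[.1,.5,.85]))
p,d=arm.capture("scene");cv2.imwrite("pics/lift_s.png",p);W=cloud(p,d,arm.camera_model("scene"));print("scene",angle(W,[.1,.5,.85]))
```

```text
scene [0.6405 0.1671 0.0668] 3089 0.0013
top [0.6395 0.1673 0.0638] 1792 0.0021
wst [0.6386 0.1677 0.0673] 6017 0.0009
wst2 [0.6384 0.168  0.0677] 6692 0.001
8.5417 -0.0022459630724083676 0.0 [-0.8  0.2 -0.4] [4.54532764e-05 1.00894775e-05 9.97110744e-05]
top (np.float64(0.1), np.int64(0), 0)
scene (np.float64(0.1194), np.int64(577), 1930)
```

Run:
```python
from rig import arm
from h import *
p,d=arm.capture("wrist");s=cv2.imread("pics/lift_s.png")
cv2.imwrite("pics/miss.png",np.hstack([cv2.resize(p,(400,300)),cv2.resize(s[100:310,220:500],(400,300))]))
print(arm.get_state()["eef_pos"],bar(.11),bar_pose(.11))
W=np.load("wst2.npz")["W"].reshape(-1,3);W=W[np.isfinite(W).all(1)]
L=Z(ST[2]).inv().apply(W-[ST[0],ST[1],0]);m=(L[:,0]<-.07)&(L[:,0]>-.13)&(np.abs(L[:,1])<.03)&(L[:,2]>.04);print(np.percentile(L[m],[2,50,98],axis=0).round(4))
```

```text
[0.54520823 0.16128337 0.0866826 ] [0.54533831 0.16130855 0.08866231] (array([0.5452067 , 0.16129972, 0.08666667]), array([-3.07559265,  0.        ,  1.63779633]))
[[-0.1276  0.0046  0.0934]
 [-0.1008  0.0249  0.4148]
 [-0.0886  0.029   0.4472]]
```

View pics/miss.png

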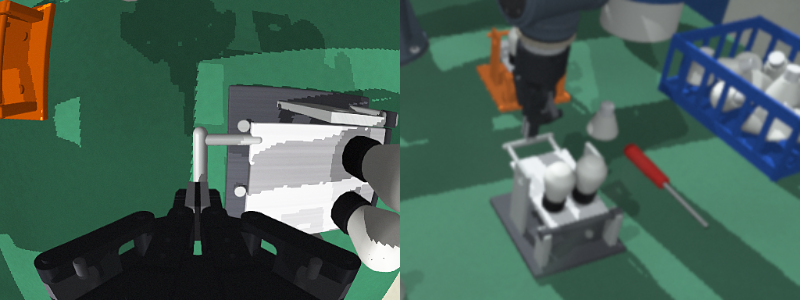

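Run:
```python
from rig import arm
from fit import *
m=arm.camera_model("wrist");p,d=arm.capture("wrist");W=cloud(p,d,m,True);print("angle",angle(W,[0,.1,.2]))
L=local(W.reshape(-1,3),*ST)
k=(np.abs(L[:,0]+.095)<.03)&(L[:,1]>.012)&(L[:,1]<.045)&(L[:,2]>.06)&(L[:,2]<.13)
for y in np.arange(.012,.045,.005):
    q=L[k&(np.abs(L[:,1]-y)<.0025)&(L[:,0]<-.08)]
    if len(q): print(y.round(3),len(q),q.min(0).round(4),np.median(q,0).round(4),q.max(0).round(4))
np.savez("cur.npz",p=p,d=d,W=W)
c=p[215:330,200:330];cv2.imwrite("pics/zoom.png",cv2.resize(c,None,fx=5,fy=5,interpolation=cv2.INTER_CUBIC))
s=arm.get_state();print(s["contact_force"],s["finger_force"],s["opening"])
```

```text
angle (np.float64(0.1089), np.int64(9039), 40167)
0.012 502 [-0.1007  0.012   0.0886] [-0.0932  0.0123  0.1151] [-0.0861  0.0145  0.1299]
0.017 166 [-0.0983  0.0146  0.0883] [-0.0932  0.0171  0.0926] [-0.0885  0.0195  0.0947]
0.022 171 [-0.0983  0.0195  0.0877] [-0.0932  0.022   0.0928] [-0.0886  0.0245  0.0953]
0.027 179 [-0.0983  0.0245  0.0886] [-0.0932  0.027   0.0927] [-0.0886  0.0295  0.0953]
0.032 210 [-0.0982  0.0295  0.0877] [-0.0922  0.0324  0.0925] [-0.0804  0.0345  0.0946]
0.037 342 [-0.0982  0.0345  0.0885] [-0.0892  0.0371  0.0919] [-0.0804  0.0395  0.0947]
0.042 230 [-0.0982  0.0395  0.0864] [-0.0922  0.0413  0.0917] [-0.0804  0.0445  0.0949]
[0.23037738 0.56273645 0.0536706 ] 0.0 -0.0027365848422922167
```

View pics/zoom.png

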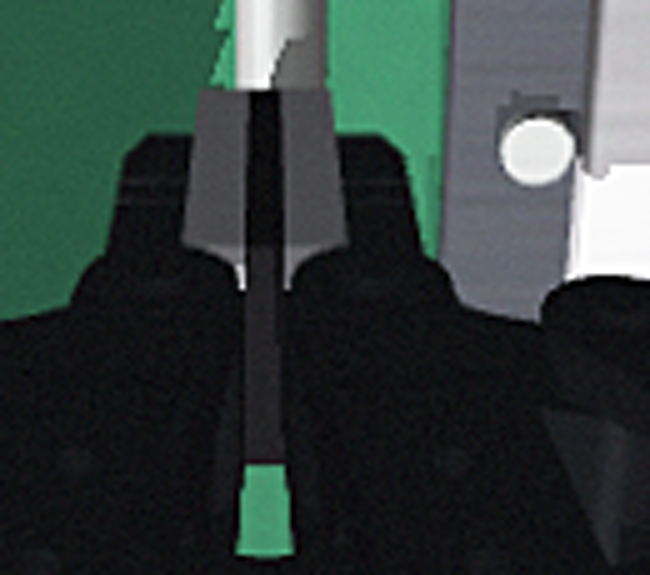

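Run:
```python
from fit import *
W=np.load("cur.npz")["W"]
for v in range(217,290,6):
    print(v,[tuple((local(W[v,u][None],*ST)[0]*1000).round().tolist()) if np.isfinite(W[v,u]).all() else None for u in(242,253,262,270)])
```

```text
217 [(-110.0, -16.0, 1.0), (-95.0, 17.0, 93.0), (-90.0, 16.0, 92.0), (-86.0, -16.0, -0.0)]
223 [(-111.0, -22.0, -0.0), (-95.0, 13.0, 93.0), (-90.0, 13.0, 91.0), (-86.0, -21.0, 1.0)]
229 [(-111.0, -28.0, -1.0), (-95.0, 10.0, 93.0), (-90.0, 9.0, 92.0), (-86.0, -27.0, -1.0)]
235 [(-99.0, 12.0, 108.0), (-94.0, 12.0, 108.0), (-89.0, 12.0, 107.0), (-86.0, -33.0, 0.0)]
241 [(-98.0, 12.0, 115.0), (-93.0, 12.0, 114.0), (-89.0, 13.0, 115.0), (-86.0, -39.0, -1.0)]
247 [(-98.0, 12.0, 120.0), (-93.0, 12.0, 120.0), (-89.0, 12.0, 121.0), (-85.0, 7.0, 110.0)]
253 [(-97.0, 12.0, 128.0), (-92.0, 12.0, 128.0), (-89.0, 12.0, 127.0), (-85.0, 8.0, 118.0)]
259 [(-97.0, 12.0, 132.0), (-92.0, 12.0, 132.0), (-88.0, 13.0, 133.0), (-85.0, 8.0, 124.0)]
265 [(-96.0, 13.0, 139.0), (-92.0, 11.0, 136.0), (-88.0, 12.0, 137.0), (-85.0, 15.0, 143.0)]
271 [(-96.0, 13.0, 144.0), (-92.0, 9.0, 137.0), (-88.0, 13.0, 145.0), (-85.0, 14.0, 145.0)]
277 [(-95.0, 13.0, 149.0), (-92.0, 6.0, 136.0), (-88.0, 13.0, 148.0), (-85.0, 12.0, 147.0)]
283 [(-95.0, 13.0, 153.0), (-92.0, 3.0, 137.0), (-88.0, 12.0, 152.0), (-85.0, 13.0, 152.0)]
289 [(-94.0, 13.0, 156.0), (-92.0, -0.0, 137.0), (-88.0, 13.0, 156.0), (-85.0, 12.0, 155.0)]
```

Odd: the wrist depth puts the shut fingertips at z≈0.104, above the bar (top 0.094), whereas the stated tool frame says 0.070. Cross-check with the scene camera and the earlier open-gripper views.

Run:
```python
from rig import arm
from fit import *
p,d=arm.capture("scene");W=cloud(p,d,arm.camera_model("scene")).reshape(-1,3);L=local(W[np.isfinite(W).all(1)],*ST)
L=L-[-.0939,0,0]
for z in np.arange(.06,.16,.006):
    q=L[(np.abs(L[:,0])<.03)&(np.abs(L[:,1])<.02)&(np.abs(L[:,2]-z)<.003)]
    print(z.round(3),len(q),q.min(0).round(3)[:2] if len(q) else "",q.max(0).round(3)[:2] if len(q) else "")
# open fingers relative to TCP in wst2
z=np.load("wst2.npz");W=z["W"].reshape(-1,3);T=(W-[.4808,.17,.3301])@(Z(.1+pi/2)*R.from_euler("x",pi)).as_matrix()
T=T[np.isfinite(T).all(1)];T=T[(np.abs(T)<.12).all(1)]
for s in(-1,1):
    q=T[(T[:,1]*s>.0)];print(s,len(q),np.percentile(q,[0,1,50,99,100],axis=0).round(3).tolist())
z=np.load("cur.npz");s=arm.get_state();W=z["W"].reshape(-1,3);T=(W-s["eef_pos"])@R.from_euler("xyz",s["ee_rot"]).as_matrix();T=T[np.isfinite(T).all(1)];T=T[(np.abs(T[:,1])<.03)&(np.abs(T[:,0])<.016)&(T[:,2]<-.008)&(T[:,2]>-.12)];print("shut tip z",np.percentile(T[:,2],[50,90,99,100]))
```

```text
0.06 0  
0.066 0  
0.072 0  
0.078 0  
0.084 2 [ 0.004 -0.019] [ 0.004 -0.008]
0.09 35 [-0.003 -0.02 ] [0.007 0.019]
0.096 31 [-0.    -0.019] [0.007 0.019]
0.102 6 [-0.    -0.011] [ 0.008 -0.001]
0.108 20 [-0.007 -0.012] [0.014 0.004]
0.114 22 [-0.002 -0.012] [0.016 0.007]
0.12 22 [-0.003 -0.012] [0.017 0.006]
0.126 25 [-0.002 -0.013] [0.017 0.006]
0.132 14 [-0.006 -0.012] [ 0.015 -0.003]
0.138 10 [-0.005 -0.012] [ 0.015 -0.006]
0.144 17 [-0.01  -0.014] [0.03  0.007]
0.15 39 [-0.026 -0.014] [0.027 0.008]
0.156 32 [-0.03  -0.013] [0.027 0.007]
-1 19464 [[-0.012, -0.075, -0.12], [-0.009, -0.072, -0.117], [0.012, -0.044, -0.097], [0.021, -0.001, -0.033], [0.022, -0.0, -0.026]]
1 18970 [[-0.012, 0.0, -0.119], [-0.009, 0.001, -0.117], [0.012, 0.042, -0.096], [0.021, 0.07, -0.033], [0.023, 0.074, -0.025]]
shut tip z [-0.07019221 -0.04394258 -0.02172759 -0.00820794]
```

Confirmed by both cameras: the tips are about 17 mm *behind* the reported TCP, not ahead of it. I'll shift all tool targets by 34 mm and regrasp.

```bash
sed -i 's/ST=np.array(\[.6391,.1676,.067\])/ST=np.array([.6389,.1677,.067])/; s/\.002-back/.036-back/' h.py
python3 - <<'E'
from rig import arm
from fit import *
a=.11
arm.move_gripper(.32,40)
p,r=bar_pose(a,0);arm.servo_line(p,r,.1)
s=arm.get_state();print(s["contact_force"].round(1))
arm.move_gripper(0,40);arm.dwell(.1)
s=arm.get_state();print(s["clock"],s["opening"],s["finger_force"],s["contact_force"].round(1),s["eef_pos"]-p)
if s["opening"]>.05:
    for b in np.arange(.24,.9,.13):
        p,r=bar_pose(b);arm.servo_line(p,r,.12)
        s=arm.get_state();print(round(b,2),s["clock"],s["opening"].round(3),s["contact_force"].round(1),(s["eef_pos"]-p).round(4))
    p,d=arm.capture("scene");cv2.imwrite("pics/lift_s.png",p);W=cloud(p,d,arm.camera_model("scene"));print("scene",angle(W,[.1,.5,.85]))
E
```

```text
[-0.8  0.   0.3]
10.0583 0.10194841373792672 38.90960454940796 [ 7.6  1.  -4. ] [0.00224492 0.00023968 0.00111195]Traceback (most recent call last):
  File "<stdin>", line 12, in <module>
AttributeError: 'float' object has no attribute 'round'
```

Run:
```python
from rig import arm
from fit import *
for b in (.24,.37,.5,.63,.76,.86):
        p,r=bar_pose(b);arm.servo_line(p,r,.12)
        s=arm.get_state();print(b,s["clock"],s["opening"],s["contact_force"].round(1),(s["eef_pos"]-p).round(4))
        if np.linalg.norm(s["contact_force"])>40: break
p,d=arm.capture("scene");cv2.imwrite("pics/lift_s.png",p);W=cloud(p,d,arm.camera_model("scene"));print("scene",angle(W,[.1,.5,.85]))
```

```text
0.24 10.6417 0.10086278586795445 [11.5  0.8 -1.3] [0.0022 0.0002 0.0006]
0.37 10.975 0.10279076309778314 [12.3  1.4 -3.3] [0.0021 0.0002 0.0003]
0.5 11.3083 0.10097549765201672 [11.3  1.8 -5.8] [ 0.0018  0.0002 -0.0002]
0.63 11.6417 0.10286907454284487 [ 9.7  2.4 -5.6] [ 0.0013  0.0001 -0.0007]
0.76 11.9667 0.1016735890005586 [ 6.9  0.7 -5.4] [ 0.0009  0.0001 -0.0011]
0.86 12.25 0.0943958778579947 [ 7.6  1.4 -5.7] [ 0.0005  0.0001 -0.0012]
scene (np.float64(0.8653), np.int64(145), 372)
```

```bash
cat >> h.py <<'E'
TOFF=.036
def down(x,y,z,yaw): return [x,y,z-TOFF],[pi,0,yaw]     # grasp point at x,y,z
E
python3 - <<'E'
from rig import arm
from fit import *
arm.move_gripper(.32)
s=arm.get_state();print(s["clock"],s["contact_force"].round(1))
p,r=bar_pose(.86,.08);arm.servo_line(p,r,.25)
arm.move_ptp([.55,.08,.36],[pi,0,1.7])
arm.move_gripper(.6)
yaw=1.869;g=np.array([.527,-.227])-.04*np.array([np.cos(yaw),np.sin(yaw)])
arm.move_ptp(*down(*g,.16,yaw));arm.dwell(.15)
m=arm.camera_model("wrist");p,d=arm.capture("wrist");W=cloud(p,d,m,True).reshape(-1,3);W=W[np.isfinite(W).all(1)]
w=W[(np.abs(W[:,0]-.52)<.07)&(np.abs(W[:,1]+.195)<.13)&(W[:,2]>.025)&(W[:,2]<.075)]
f=fit(rod_sd,[.527,-.227,yaw,.05],w,lambda L:np.ones(len(L),bool));print(*[np.round(v,4) for v in f],arm.get_state()["clock"])
p,d=arm.capture("scene");W=cloud(p,d,arm.camera_model("scene"));print("plate",angle(W,[.5,.85]));cv2.imwrite("pics/up.png",p)
if np.abs(f[0][:2]-[.527,-.227]).max()<.005: 
    q=f[0];yaw=q[2];g=q[:2]-.04*np.array([np.cos(yaw),np.sin(yaw)])
    arm.servo_line(*down(*g,.05,yaw),.15);s0=arm.get_state()
    arm.move_gripper(0,100);arm.dwell(.1);s=arm.get_state();print(s["clock"],s["opening"],s["finger_force"],s0["contact_force"].round(1),s["contact_force"].round(1),s["eef_pos"]-s0["eef_pos"],yaw,g)
E
```

```text
12.625 [ 0.9 -0.6  0.4]
[ 0.5275 -0.2294  1.8696  0.0495] 5122 0.0015 15.975
plate (np.float64(0.8589), np.int64(250), 251)
17.3667 0.2683394941963068 97.61297106742859 [ 0.3 -0.3  0.5] [-1.8 -1.1  6.3] [-1.91977159e-04  2.65879509e-05 -1.43606596e-04] 1.8695979546828518 [ 0.5392893  -0.26762615]
```

```bash
cat >> h.py <<'E'
GX=.04
def rodpose(tip_y,x=0.,z=.108,dyaw=0.):   # stand-frame tip position -> grasp pose
    w=sw([x,tip_y-.14-GX,z]);return down(*w,ST[2]+pi/2+dyaw)
E
python3 - <<'E'
from rig import arm
from fit import *
s=arm.get_state();p=s["eef_pos"].copy();p[2]+=.11;arm.servo_line(p,velocity=.2)
arm.move_ptp(*rodpose(-.09,z=.16));arm.servo_line(*rodpose(-.085),.15);arm.dwell(.25)
s=arm.get_state();print(s["clock"],s["opening"],s["contact_force"].round(2),s["eef_pos"]-rodpose(-.085)[0])
o=sw([0,-.225,.108]);
for n in("scene","wrist","top"):
    m=arm.camera_model(n);p,d=arm.capture(n);cv2.imwrite(f"pics/pre_{n}.png",p)
    W=cloud(p,d,m,n=="wrist").reshape(-1,3);W=W[np.isfinite(W).all(1)];L=local(W,*ST)
    w=L[(np.abs(L[:,0])<.03)&(L[:,1]<-.07)&(L[:,1]>-.225)&(np.abs(L[:,2]-.108)<.02)]   # shaft, in the stand frame
    def sd(q): 
        a=np.array([q[0],-.225,q[1]]);b=np.array([q[2],-.085,q[3]]);return cyl(w,a,b,.005)
    r=least_squares(sd,[0,.108,0,.108],loss="soft_l1",f_scale=.001)
    print(n,len(w),"x,z at handle, x,z at tip",r.x.round(4),"rms",np.sqrt(np.mean(np.minimum(abs(r.fun),.005)**2)).round(4),"tip y",np.percentile(w[:,1],99.5).round(4))
    w=W[(np.abs(W[:,0]-.63)<.16)&(np.abs(W[:,1]-.17)<.13)&(W[:,2]>.006)]
    try: print("  stand",*[np.round(v,4) for v in fit(lambda p,w:stand_sd([*p[:3],.86],w),[.639,.1676,.067],w,lambda L:(np.abs(L[:,0])<.03)&(np.abs(L[:,1])>.05)|(L[:,2]<.02),5)])
    except Exception as e: print(e)
E
```

```text
19.6417 0.26899772062035343 [-1.14 -0.52 -2.35] [ 0.00046867 -0.00027907  0.00102849]
scene 326 x,z at handle, x,z at tip [0.0002 0.1084 0.0004 0.1083] rms 0.001 tip y -0.0874
  stand [0.6397 0.1671 0.0642] 2665 0.0012
wrist 4684 x,z at handle, x,z at tip [-8.00e-04  1.07e-01  1.00e-04  1.07e-01] rms 0.0005 tip y -0.1483
  stand [0.639  0.1676 0.067 ] 0 nan
top 132 x,z at handle, x,z at tip [-0.0017  0.1076 -0.0004  0.1078] rms 0.0016 tip y -0.0879
  stand [0.6392 0.1673 0.0624] 1500 0.0025
  return _methods._mean(a, axis=axis, dtype=dtype,
  ret = ret.dtype.type(ret / rcount)
```

Run:
```python
import cv2,numpy as np
s=cv2.imread("pics/pre_scene.png");w=cv2.imread("pics/pre_wrist.png")
cv2.imwrite("pics/pre.png",np.hstack([cv2.resize(s[130:310,190:400],(467,400),interpolation=cv2.INTER_CUBIC),cv2.resize(w,(333,250)).repeat(1,0)[:, :].copy() if 0 else cv2.copyMakeBorder(cv2.resize(w,(333,250)),0,150,0,0,cv2.BORDER_CONSTANT)]))
```

```text
(no output)
```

View pics/pre.png

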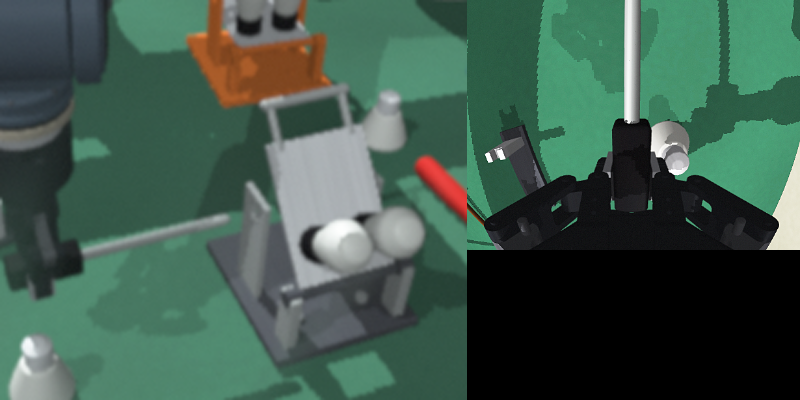

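Rod is aligned with the hole to within ~1 mm in the scene camera: tip at crop (225,218), lug at (255,240), plate up. Insert in steps, watching the force.

Run:
```python
from rig import arm
from fit import *
f0=arm.get_state()["contact_force"]
for y in [-.06,-.04,-.01,.02,.045,.055,.065,.073,.077,.079,.081,.083]:
    p,r=rodpose(y,x=.0004);arm.servo_line(p,r,.07)
    s=arm.get_state();f=Z(-ST[2]).apply(s["contact_force"]-f0);print(y,round(s["clock"],2),f.round(1),Z(-ST[2]).apply(s["eef_pos"]-p).round(4))
    if np.linalg.norm(f)>10: break
```

```text
-0.06 20.3 [ 0.3 -0.1 -1.1] [0.0001 0.0005 0.    ]
-0.04 20.73 [ 0.  -0.4 -0.5] [0.     0.0004 0.    ]
-0.01 21.31 [ 1.2 -0.9 -1.2] [0.     0.0002 0.    ]
0.02 21.88 [ 1.3 -0.4 -0.7] [0.     0.0002 0.    ]
0.045 22.39 [ 0.4 -0.8 -1.1] [0.     0.0004 0.    ]
0.055 22.68 [ 0.3 -1.4  0. ] [-0.      0.0004 -0.    ]
0.065 22.98 [ 1.1 -0.2 -0.2] [-0.      0.0005 -0.    ]
0.073 23.24 [-0.5 -0.4 -0.4] [-0.      0.0004 -0.    ]
0.077 23.49 [-0.1  0.2 -0.3] [0.     0.0002 0.    ]
0.079 23.74 [-0.1 -0.5 -0.5] [0.     0.0001 0.    ]
0.081 23.99 [ -0.2 -10.5   0.6] [ 0.0001 -0.0015  0.0001]
```

Run:
```python
from rig import arm
from fit import *
p,r=rodpose(.0798,x=.0004);arm.servo_line(p,r,.05)
f0=arm.get_state()["contact_force"]
for dz in(.0015,.0025,.0032,.004):
    p,r=rodpose(.0798,x=.0004,z=.108-dz);arm.servo_line(p,r,.03);s=arm.get_state();f=s["contact_force"]-f0;print(dz,f.round(1))
    if f[2]>4: break
arm.move_gripper(.55);arm.dwell(.2)
s=arm.get_state();print(s["clock"],s["contact_force"].round(1))
p,r=rodpose(.0798,z=.25);arm.servo_line(p,r,.2)
p,d=arm.capture("scene");cv2.imwrite("pics/ins.png",cv2.resize(p[130:310,190:400],(700,600),interpolation=cv2.INTER_CUBIC))
W=cloud(p,d,arm.camera_model("scene"));print("plate",angle(W,[.5,.85]),arm.get_state()["clock"])
```

```text
0.0015 [ 0.7 -2.  -0.5]
0.0025 [-1.  -1.7  3.6]
0.0032 [-3.8 -3.2  8.8]
25.55 [-0.4 -0.2  0.4]
plate (np.float64(0.8586), np.int64(250), 252) 26.475
```

View pics/ins.png

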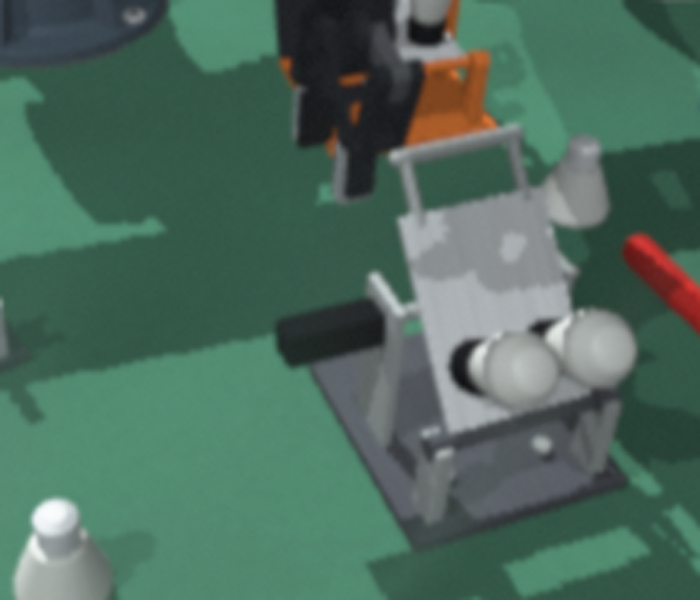

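Handle lies against the right lug (crop 330,330), shaft passes under the raised plate (410,310), and its tip shows past the far lug (568,268). Now fold down.

Run:
```python
from rig import arm
from fit import *
arm.move_gripper(.34,40)
arm.move_ptp([.56,.09,.33],[pi,0,1.66])
arm.move_ptp(*bar_pose(.86,.09))
p,r=bar_pose(.86);arm.servo_line(p,r,.12);print(arm.get_state()["contact_force"].round(1))
arm.move_gripper(0,40);s=arm.get_state();print(s["clock"],s["opening"],s["contact_force"].round(1))
if s["opening"]>.05:
    ref=None
    for b in (.76,.68,.62,.59,.57,.555,.54,.53,.52,.51,.50,.49,.48):
        p,r=bar_pose(b);arm.servo_line(p,r,.1);s=arm.get_state()
        e=s["eef_pos"]-p;f=s["contact_force"];print(b,round(s["clock"],2),f.round(1),e.round(4))
        if b==.62: ref=f
        if ref is not None and (f-ref)[2]>9: break
p,d=arm.capture("scene");print("plate",angle(cloud(p,d,arm.camera_model("scene")),[.5,.6]))
```

```text
[ 1.2 -0.5  0.1]
29.375 0.09914822821995024 [ 5.3  0.7 -2.3]
0.76 29.69 [ 5.4  1.2 -9.6] [ 0.0007  0.     -0.0006]
0.68 29.98 [ 7.9  0.8 -8.7] [ 0.0011  0.     -0.0004]
0.62 30.23 [ 8.3  0.5 -9.2] [ 0.0011  0.0001 -0.0004]
0.59 30.48 [ 8.6  1.3 -9. ] [ 0.0013  0.     -0.0002]
0.57 30.73 [ 8.8  0.7 -7.9] [ 0.0014  0.0001 -0.0001]
0.555 30.98 [ 9.3  0.4 -6. ] [0.0016 0.0001 0.0001]
0.54 31.23 [ 9.6  0.9 -5. ] [0.0017 0.0001 0.0002]
0.53 31.48 [10.4  1.1  0. ] [0.0022 0.0001 0.0009]
plate (np.float64(0.5341), np.int64(518), 1135)
```

Run:
```python
from rig import arm
from fit import *
for b in(.52,.51,.50):
    p,r=bar_pose(b);arm.servo_line(p,r,.1);s=arm.get_state();print(b,s["contact_force"].round(1),(s["eef_pos"]-p).round(4))
    if s["contact_force"][2]>14: break
arm.move_gripper(.32);arm.dwell(.1);print(arm.get_state()["contact_force"].round(1))
p,r=bar_pose(b,.10);arm.servo_line(p,r,.2)
arm.move_ptp([.40,-.1,.36],[pi,0,1.4]);arm.dwell(.3)
C=[]
for n in("scene","top"):
    p,d=arm.capture(n);print(n,"plate",angle(cloud(p,d,arm.camera_model(n)),[.5,.6]));C.append(p)
    for t in("bulb_a","screwdriver"):
        for q in arm.silhouettes(n,t): print(t,round(q["score"],2),q["bbox"])
s,t=C
cv2.imwrite("pics/end.png",np.hstack([cv2.resize(s[130:310,190:400],(467,400),interpolation=cv2.INTER_CUBIC),cv2.resize(t[100:310,130:305],(333,400),interpolation=cv2.INTER_CUBIC)]))
print(arm.get_state()["clock"])
```

```text
0.52 [11.7  0.5  6.8] [0.0029 0.0002 0.002 ]
0.51 [11.7 -0.7 14.1] [0.0036 0.0003 0.0031]
[ 0.5 -0.4 -0.7]
scene plate (np.float64(0.5341), np.int64(631), 633)
bulb_a 0.77 [196.2, 277.7, 224.0, 317.7]
screwdriver 0.71 [377.0, 198.0, 405.6, 229.3]
top plate (np.float64(0.528), np.int64(348), 363)
screwdriver 0.71 [134.9, 150.1, 147.6, 182.0]
screwdriver 0.61 [178.7, 127.7, 247.6, 141.3]
35.05
```

View pics/end.png

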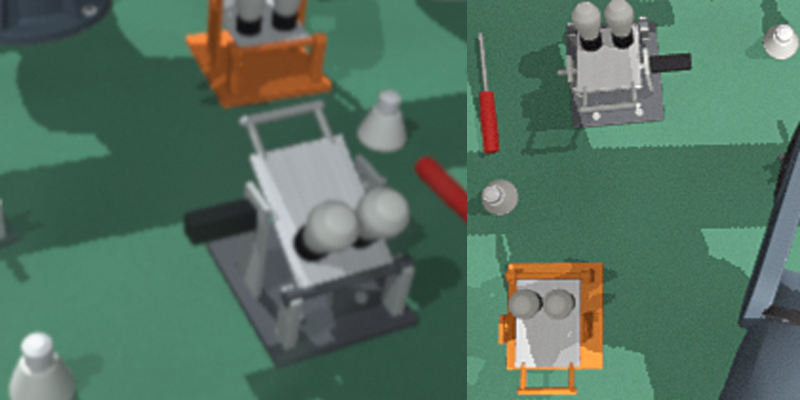

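The plate rests on the rod at ≈0.53. The handle is at the right lug (crop left 220,220) and the tip sticks out past the left lug (crop right 563,72). Bulbs and screwdriver are where they were.

```bash
python3 -c "
from rig import arm
print(arm.job_done())"
```

```text
the job is handed in; nothing more can be done
None
```

The job is handed in: the plate rests on the prop rod at about 0.53 rad, the rod is through both lugs with its handle at the right lug, nothing is gripped, the bulbs and screwdriver look undisturbed, and it took about 35 s of the 67 s.

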